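Tip the drained pan onto its base and slide it back into its taped place

ROBOT

A 6-joint arm with a two-finger parallel gripper is mounted at the origin on the work surface. World frame = base frame: x ahead of the robot, y to its left, z up, the work surface at z = 0. Lengths are in m, angles in rad, forces in N, time in s.
With the tool pointing down it reaches from about 0.3 to 0.825 m from the base axis. Payload 5.4 kg.
Tool frame: the origin (TCP) lies at the very end of the fingers, on their centre line; the grasp point (between the pads) lies pinch_z behind it (pinch_z is the distance from the TCP to the grasp point, in m); z points along the fingers, y is the line along which they close (so a half turn about z gives the same grasp; the last joint's range is limited). The gripper opens to 92 mm and grips with 3 to 60 N. Pads are 20 mm wide; open, the fingers measure 128 mm over their backs; the gripper's body (75 mm by 189 mm) begins 69 mm behind the grasp point.
Start: joints at [1.131, 0.158, 1.597, -0, 1.386, -0.21], TCP at [0.131, 0.56, 0.215] pointing down, gripper open.
Joint ranges: [-2.91, 2.91], [-0.94, 2.29], [0.18, 2.7], [-1.29, 4.43], [0.17, 2.64], [-3, 3]. Speed limits (rad/s): [2.57, 2.57, 3.14, 3.14, 3.14, 3.14].

INTERFACE

Orientations are given as [roll, pitch, yaw] about the fixed x, y, z axes, in that order (R = Rz(yaw) Ry(pitch) Rx(roll)).
In Python, from cell import * gives the robot as it stands.
- The arm moves only by the shell command python3 -m pendant 'ROWS'. ROWS is JSON, one flat list of numbers, 7 for each row, row after row: the shift along the tool's x, y, z normalised to -1 to 1, where 1 is 50 cm, then the turn, a rotation vector about the tool's x, y, z normalised to -1 to 1, where 1 is 180 degrees, then the closure, from -1 (fully open) to 1 (shut). In form: [dx, dy, dz, rx, ry, rz, claw, dx, dy, dz, rx, ry, rz, claw, ...]. A call has 1 to 10 rows; each row is the pose to reach, as a shift and turn from the pose commanded when the call began, along the tool's axes at that moment, turning the shorter way round; what a row does not reach only later rows make up. A row lasts 1/10 s, in which the tool goes at most 50 mm and 8.59 degrees, less where a joint would pass 70% of its speed; a pose out of reach is approached as far as the arm can. A call with a number of a shift or a turn outside -1 to 1 is refused whole. A call with a gripper value outside its range is refused whole. The fingers move at their own pace and stop on an object; the grip force is fixed at half the most. Time passes only in rows, so rows that repeat a pose let the fingers close. It gives the time, the measured TCP pose, the force, the opening and the grip force at its end, in the units of the state.
- read_state(): the state, without advancing time (a new reading comes with each control period).
- grab_frame(name): name is "scene" or "top"; returns a dict with "color" (480x640x3 uint8, red, green, blue), "depth" (480x640 float32, m along the optical axis (not along the pixel's ray), 0 where there is no reading), "vfov" (degrees; the focal length in pixels is half the picture's height over the tangent of half this angle, whatever the lens; pixels are square), "cx", "cy" (the principal point, pixels), "D" ([k1, k2, p1, p2, k3] as OpenCV has them; the pictures are not rectified), "eye" and "attitude" of the camera in the world. Camera axes: x right, y down, z forward; pixel columns grow to the right and rows downward; lengths in m; the calibration is good to about 2 mm. A picture is of the moment at which its call begins.
- close_job(): hands the job in; it is judged then, once.
The state is a dict: "time": time; "joints": joint angles; "joint_vel": joint speeds; "effort": joint torques, N m; "tcp_pos": TCP position; "ee_rot": TCP orientation; "force": force on the tool from outside, world axes, zero at the start; "torque": the same for the moment, N m; "grip_width": opening from 0.0 (shut) to 1.0 (fully open); "finger_force": force on a finger pad.
Only numpy, scipy, OpenCV 4.12 (cv2) and the standard library are available. Lean on these libraries where they do the work, as an engineer would, in place of code of your own. Each camera call takes 0.05 s, during which the arm holds its last target. There are 200 camera calls.

TASK

The empty steel pan has been left on its side to drain, with its open side towards the robot. Push it over onto its base so that it sits open side up, then slide it away from the robot into its yellow taped place between the two lidded pans, square inside the tape. Push gently with the fingers only, without pinching or lifting the pan, and leave everything else where it stands.

Things in the scene. Friction and masses are not known exactly. Their poses are not given: they have to be found in the camera images.
- pan: Empty steel pan, 0.32 kg, on its side at first. Base 96 x 164 mm, depth 65 mm, walls 3 mm; a 3 mm thick flange round the mouth measures 108 x 176 mm (6 mm beyond the walls). Origin: centre of the base's underside, at first 48 mm above the table. x: across the short way, y: along the long way, z: from the base out of the mouth; at first z points roughly at the robot (-x, within 0.5 rad) and x up.
- pan_lip (a point): Middle of the long flange edge that is uppermost at the start (pan x = 54, y = 0, z = 65 mm): then 108 mm above the table, the pan's highest point. Pushed there away from the robot, the pan turns about its lower base edge, passes its balance point after about 0.38 rad and falls onto its base by itself, its origin then about 43 mm farther on. Same axes as the pan.
- pan_mid (a point): Centre of the pan's hollow, 32 mm above the underside of the base along the pan's z; same axes as the pan. On its base the pan slides when pushed at the flange, 64 mm up (friction on the table about 0.5 to 0.65). Pushed on a long side with two opened fingers it turns flush with them and follows.
- place: Yellow tape outline stuck flat on the table, a rectangle 132 x 200 mm inside the 15 mm wide tape. Origin: its centre, at table height. x: across its short side, away from the robot; y: along its long side. The pan belongs here with its long side along the outline's y (either way round).
- lidded_steel: Full pan of the same 108 x 176 mm size, 0.9 kg, with a grey metal lid and a strap handle, 90 mm high in all, about 220 mm beside the taped place along its y, in line with it. Origin: centre of its underside. Must stay.
- lidded_blue: The same with a blue lid, on the other side of the taped place. Must stay.
- squeeze_bottle: Red squeeze bottle, 56 mm in diameter, 165 mm high. Origin: centre of its underside. Must stay.
- dredger: Steel flour dredger with a domed top and a side handle, 68 mm in diameter, 101 mm high. Origin: centre of its underside. Must stay.
- jar: Amber glass jar, 66 mm in diameter, 95 mm high. Origin: centre of its underside. Must stay.
- measure: Open steel measuring cup, 76 mm in diameter at the rim, 85 mm high. Origin: centre of its underside. Must stay.
Mind the look-alikes: they are no part of the job. What is shaped like the pan but orange is not meant.

How it is judged:
On the way:
1. the pan stands on its base, open side up (angle between pan's own z axis and vertical below 0.08 rad and height (world z) of pan below 0.006 m), for 0.2 s.
At the end, for the whole second after the job is handed in: The pan stands flat on its base, open side up (within 0.08 rad), its centre within 15 mm of the centre of the taped place along both of the place's axes, its long side within 0.12 rad of the place's, at rest; nothing else has moved 20 mm or more (all of step 1 and x of pan in the frame of place between -0.015 and 0.015 m and y of pan in the frame of place between -0.015 and 0.015 m and angle between the y axis of pan and the y axis of place, either way round below 0.12 rad and linear speed of pan below 0.01 m/s and distance of each of lidded_steel, lidded_blue, squeeze_bottle, dredger, jar, measure from where it was at the start of the episode below 0.02 m); the robot touches nothing.
It fails at once if the pan is lifted or carried: its middle rises above 72 mm, or, once near level, above 50 mm (height (world z) of pan_mid above 0.072 m or (angle between pan's own z axis and vertical below 0.3 rad and height (world z) of pan_mid above 0.05 m)).
It fails at once if the pan is pinched or rammed: the fingers press on it with more than 30 N (contact force between the fingers and pan above 30 N).
It fails at once if another thing is shifted by more than 20 mm or tipped (distance of any of lidded_steel, lidded_blue, squeeze_bottle, dredger, jar, measure from where it was at the start of the episode above 0.02 m or angle between any of lidded_steel, lidded_blue, squeeze_bottle, dredger, jar, measure's own z axis and vertical above 0.3 rad).
It also fails if it takes over 58 s, if anything falls off the work surface, if the arm or the gripper's body presses on something with over 40 N, if the wrist force passes 120 N, or if a joint passes its speed limit or range.

## Working session

There is one attempt and no reset: what is moved stays moved. The work goes in short steps, Python scripts to look and compute and a shell command to move; the robot and the scene stay as the last step left them, time stands still between calls to the robot, and variables do not carry over. Pictures are saved under pics/ and viewed, at most 10 in all, crops included, and the job is handed in when it is done.

```bash
mkdir -p pics
cat > h.py <<'E'
import numpy as np, cv2, json
from cell import *
def rot(a):
    a=np.array(a,float)
    if a.shape==(3,3): return a
    from scipy.spatial.transform import Rotation as R
    return R.from_euler('xyz',a).as_matrix() if a.size==3 else R.from_quat(a).as_matrix()
def cam(f):
    F=240/np.tan(np.radians(f['vfov'])/2)
    return np.array([[F,0,f['cx']],[0,F,f['cy']],[0,0,1]]),np.array(f['D'],float),np.array(f['eye']),rot(f['attitude'])
def onplane(f,px,z):
    K,D,e,R=cam(f)
    p=cv2.undistortPoints(np.array(px,float).reshape(-1,1,2),K,D,None,None).reshape(-1,2)
    d=np.c_[p,np.ones(len(p))]@R.T
    return e+d*((z-e[2])/d[:,2])[:,None]
def cloud(f):
    K,D,e,R=cam(f); v,u=np.mgrid[:480,:640]
    p=cv2.undistortPoints(np.stack([u,v],-1).reshape(-1,1,2).astype(float),K,D).reshape(480,640,2)
    return e+(np.dstack([p,np.ones((480,640))])*f['depth'][...,None])@R.T
def save(f,n): cv2.imwrite('pics/'+n,f['color'][...,::-1])
E
python3 - <<'E'
from h import *
for n in('scene','top'):
    f=grab_frame(n); save(f,n+'0.png'); np.save(n+'0.npy',f,allow_pickle=True)
    print(n,{k:f[k] for k in f if k not in('color','depth')})
print(read_state())
E
```

```text
scene {'vfov': 56.47731931390504, 'cx': 323.62100710649315, 'cy': 230.73951281845683, 'D': array([-0.03877242,  0.        ,  0.        ,  0.        ,  0.        ]), 'eye': array([ 1.0037272 , -0.29239802,  1.04989018]), 'attitude': array([-2.55999248,  0.01060349,  0.93764576])}
top {'vfov': 42.420335052731694, 'cx': 329.2553481507964, 'cy': 244.8229658727001, 'D': array([-0.14091517,  0.        ,  0.        ,  0.        ,  0.        ]), 'eye': array([0.39455893, 0.06114125, 1.62822848]), 'attitude': array([-3.08201133, -0.00505482, -1.58706261])}
{'time': 0.1, 'joints': array([ 1.13088988e+00,  1.58992756e-01,  1.59809997e+00, -9.06913085e-06,
        1.38616912e+00, -2.10079884e-01]), 'joint_vel': array([ 0.00130221,  0.00020482, -0.00318131, -0.00023541,  0.00020065,
        0.00065982]), 'effort': array([ 3.60135919e-04, -3.86500704e+01, -3.22961211e+01,  7.02904444e-02,
        3.39725311e-02, -9.84166536e-05]), 'tcp_pos': array([0.13076004, 0.55936364, 0.21371675]), 'ee_rot': array([-3.13995830e+00, -3.39374661e-04,  2.91176749e+00]), 'force': array([ 0.72292337, -0.28340649,  0.47953312]), 'torque': array([-0.03951142,  0.00258591, -0.00588333]), 'finger_force': 0.0, 'grip_width': 1.0044853433523169}
```

View pics/scene0.png

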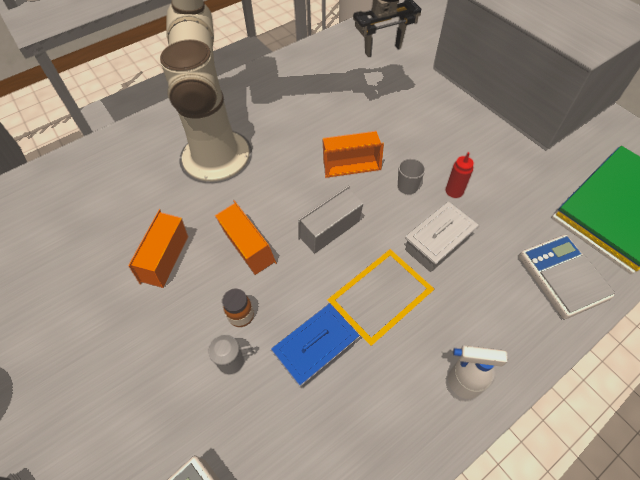

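View pics/top0.png

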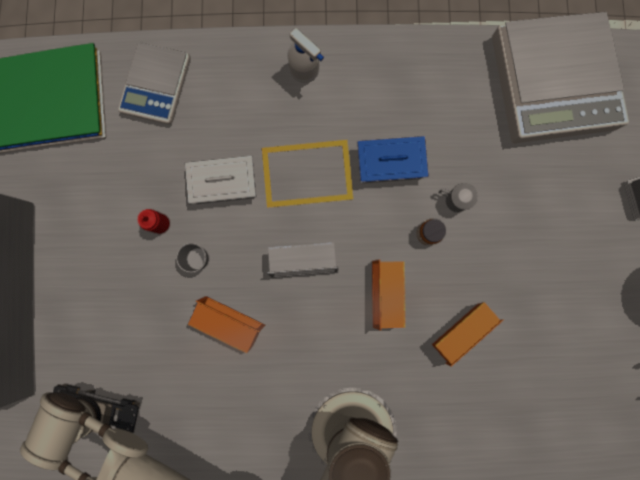

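Scene view: the steel pan on its side is at (331,220), and at (302,260) in the top view. Possible confusions in the top view are the orange pans at (225,325), (389,295) and (467,333), and the lidded grey pan at (220,180). By the description (bare steel, on its side) I choose (302,260). The tape is at (308,173).

Run:
```python
from h import *
t=np.load('top0.npy',allow_pickle=True).item(); s=np.load('scene0.npy',allow_pickle=True).item()
out=[]
for n,f in(('top',t),('scene',s)):
    hsv=cv2.cvtColor(f['color'],cv2.COLOR_RGB2HSV)
    m=cv2.inRange(hsv,(20,120,100),(32,255,255))
    if n=='scene': m[:,500:]=0
    else: m[:,:200]=0
    c,h=cv2.findContours(m,cv2.RETR_EXTERNAL,cv2.CHAIN_APPROX_NONE)
    c=max(c,key=cv2.contourArea)
    p=onplane(f,c.reshape(-1,2),0)[:,:2]
    r=cv2.minAreaRect((p*1000).astype(np.float32)); print(n,'tape',r)
    P=cloud(f)
    roi=(P[...,0]>.2)&(P[...,0]<.5)&(P[...,1]>-.0)&(P[...,1]<.26)&(P[...,2]>.02)&(hsv[...,1]<80)
    q=P[roi]; print(len(q),q.min(0),q.max(0))
    top=q[q[:,2]>.085]; print('hi',len(top),top.mean(0),cv2.minAreaRect((top[:,:2]*1000).astype(np.float32)))
    lip=q[q[:,2]>.1]; print('lip',len(lip),lip.mean(0) if len(lip) else '',cv2.minAreaRect((lip[:,:2]*1000).astype(np.float32)))
a=cv2.resize(t['color'][200:300,240:370],None,fx=3,fy=3); b=cv2.resize(s['color'][170:270,270:400],None,fx=3,fy=3)
cv2.imwrite('pics/crop.png',np.hstack([a,b])[...,::-1])
```

```text
top tape ((684.0704345703125, 107.48963928222656), (161.71009826660156, 230.6757354736328), 4.582732200622559)
2851 [0.27806719 0.03060994 0.02009239] [0.49266645 0.22691493 1.62822848]
hi 2822 [0.43202217 0.09761789 0.68789923] ((440.5205993652344, 119.2504653930664), (97.2867660522461, 174.84878540039062), 2.695291042327881)
lip 1720 [0.41300194 0.08281618 1.0669331 ] ((440.5873107910156, 119.04605102539062), (95.27576446533203, 174.6291046142578), 1.610818862915039)
scene tape ((685.687255859375, 110.04278564453125), (162.499755859375, 231.8055877685547), 4.62528657913208)
2191 [0.4186024  0.03220884 0.02004667] [0.49466127 0.20786929 0.1123563 ]
hi 1498 [0.45731117 0.11812093 0.09862315] ((456.4132995605469, 122.37220764160156), (67.43645477294922, 174.75103759765625), 3.3006021976470947)
lip 518 [0.44079165 0.11879073 0.10268711] ((455.796142578125, 122.74425506591797), (66.29559326171875, 173.84625244140625), 3.21262526512146)
```

View pics/crop.png

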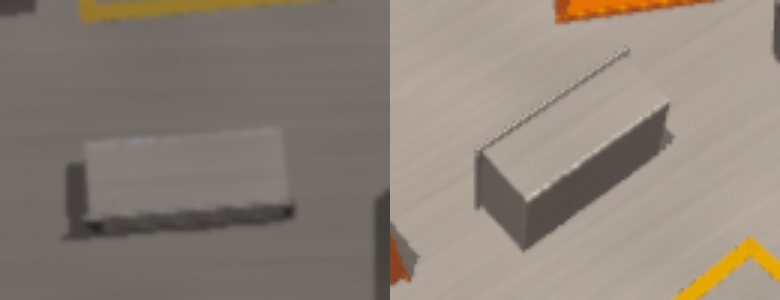

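The crop shows bare steel with the mouth facing the robot, so the choice is confirmed. The pan's lip is at about (0.422, 0.1205) with yaw about 3.3°. The place is at (0.685, 0.109) with yaw 4.6°.

```bash
cat >> h.py <<'E'
def togo(x,y,z,yawdeg):
    "move to tool-down pose with tool y at yawdeg from world y, in pendant units"
    from scipy.spatial.transform import Rotation as R
    s=read_state(); C=rot(s['ee_rot']); T=R.from_euler('xyz',[np.pi,0,np.pi+np.radians(yawdeg)]).as_matrix()
    d=C.T@(np.array([x,y,z])-s['tcp_pos'])/.5; r=R.from_matrix(C.T@T).as_rotvec()/np.pi
    print('t',s['time'],'shift',d.round(4),'turn',r.round(4))
E
python3 -c "
from h import *
togo(.375,.118,.2,3.3)"
```

```text
t 0.1 shift [-0.6767 -0.7482  0.0284] turn [-0.0005 -0.0002 -0.0915]
```

```bash
python3 -m pendant '[-0.34,-0.374,0.01,0,0,-0.045,-1, -0.34,-0.374,0.01,0,0,-0.045,-1, -0.34,-0.374,0.01,0,0,-0.045,-1, -0.34,-0.374,0.01,0,0,-0.045,-1, -0.677,-0.748,0.028,0,0,-0.0915,-1, -0.677,-0.748,0.028,0,0,-0.0915,-1, -0.677,-0.748,0.028,0,0,-0.0915,-1, -0.677,-0.748,0.028,0,0,-0.0915,-1, -0.677,-0.748,0.028,0,0,-0.0915,-1, -0.677,-0.748,0.028,0,0,-0.0915,-1]'; python3 -c "
from h import *
togo(.375,.118,.2,3.3)"
```

```text
time: 1.1
tcp_pos: [0.3697, 0.1277, 0.2009]
ee_rot: [3.141, 0.001, -3.084]
force: [1.1, 0.3, -0.9]
grip_width: 0.998
finger_force: 0.0
t 1.1 shift [-0.0095 -0.02    0.0018] turn [ 0.      0.0002 -0.    ]
```

```bash
python3 -m pendant '[0,0,0,0,0,0,-1, 0,0,0.1,0,0,0,-1, 0,0,0.16,0,0,0,-1, 0,0,0.226,0,0,0,-1, 0,0,0.226,0,0,0,-1, 0,0,0.226,0,0,0,-1]'
python3 - <<'E'
from h import *
f=grab_frame('scene'); cv2.imwrite('pics/pre.png',cv2.resize(f['color'][100:300,220:460],None,fx=2.5,fy=2.5)[...,::-1])
togo(.375,.118,.088,3.3)
E
```

```text
time: 1.7
tcp_pos: [0.3688, 0.1302, 0.0883]
ee_rot: [3.141, -0.001, -3.083]
force: [0.8, -0.2, 0.1]
grip_width: 1.0
finger_force: 0.0
t 1.75 shift [-0.0085 -0.0248  0.0028] turn [0.     0.0005 0.0003]
```

View pics/pre.png

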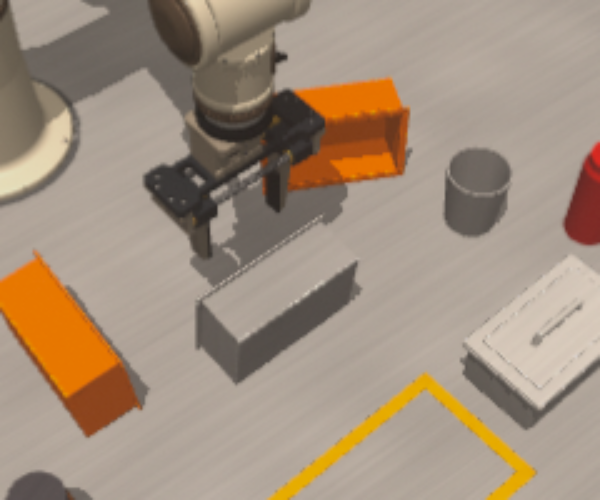

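The fingers stand just behind the pan's upper lip, at about (270,240) in the crop, with the path clear. Now the topple push.

```bash
python3 -m pendant '[-0.03,-0.025,0,0,0,0,-1, -0.06,-0.025,0,0,0,0,-1, -0.072,-0.025,0,0,0,0,-1, -0.084,-0.025,0,0,0,0,-1, -0.096,-0.025,0,0,0,0,-1, -0.108,-0.025,0,0,0,0,-1, -0.12,-0.025,0,0,0,0,-1, -0.132,-0.025,0,0,0,0,-1, -0.144,-0.025,0,0,0,0,-1, -0.156,-0.025,0,0,0,0,-1]'
python3 - <<'E'
from h import *
f=grab_frame('scene'); P=cloud(f); hsv=cv2.cvtColor(f['color'],cv2.COLOR_RGB2HSV)
print(read_state()['tcp_pos'])
q=P[(P[...,0]>.455)&(P[...,0]<.62)&(P[...,1]>0)&(P[...,1]<.24)&(P[...,2]>.02)&(P[...,2]<.14)]
print(np.percentile(q,[1,50,99],axis=0))
E
```

```text
time: 2.75
tcp_pos: [0.4484, 0.1217, 0.088]
ee_rot: [-3.142, 0.0, -3.084]
force: [-0.5, -0.3, -0.0]
grip_width: 0.999
finger_force: 0.0
[0.44933096 0.12163044 0.08820503]
[[0.45651356 0.04050017 0.0301674 ]
 [0.48777666 0.10998269 0.09951566]
 [0.52130901 0.20549882 0.13075839]]
```

```bash
python3 -m pendant '[-0.01,0,0,0,0,0,-1, -0.02,0,0,0,0,0,-1, -0.03,0,0,0,0,0,-1, -0.04,0,0,0,0,0,-1, -0.05,0,0,0,0,0,-1, -0.05,0,0,0,0,0,-1, -0.05,0,0,0,0,0,-1, -0.05,0,0,0,0,0,-1]'
python3 - <<'E'
from h import *
f=grab_frame('scene'); P=cloud(f)
q=P[(P[...,0]>.455)&(P[...,0]<.65)&(P[...,1]>0)&(P[...,1]<.24)&(P[...,2]>.02)&(P[...,2]<.14)]
print(np.percentile(q,[1,50,99],axis=0))
cv2.imwrite('pics/tip.png',cv2.resize(f['color'][100:340,220:460],None,fx=2.5,fy=2.5)[...,::-1])
E
```

```text
time: 3.6
tcp_pos: [0.4726, 0.1231, 0.0879]
ee_rot: [-3.142, -0.0, -3.084]
force: [0.0, 0.5, -0.8]
grip_width: 1.004
finger_force: 0.0
[[0.46720448 0.03975526 0.02064141]
 [0.50234716 0.13380884 0.05886171]
 [0.58417852 0.21517406 0.13423603]]
```

View pics/tip.png

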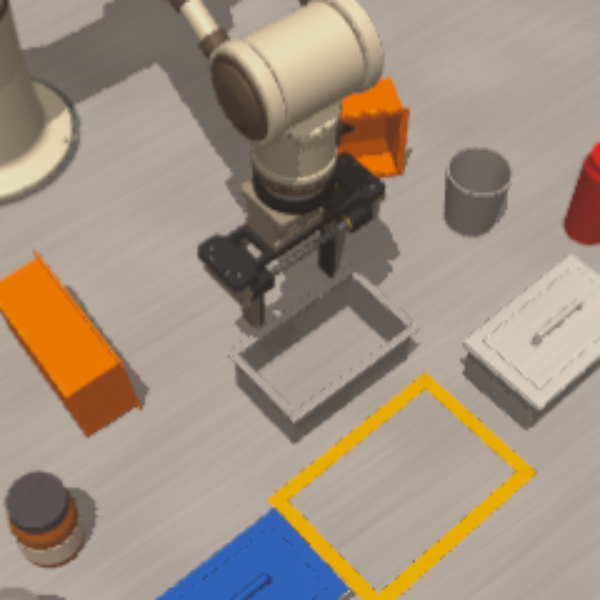

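The pan has toppled onto its base, open side up, at about (325,355) in the crop. I lift the tool clear and measure.

```bash
python3 -m pendant '[0.06,0,-0.1,0,0,0,-1, 0.06,0.1,-0.2,0,0,0,-1, 0.06,0.2,-0.2,0,0,0,-1, 0.06,0.3,-0.2,0,0,0,-1, 0.06,0.36,-0.2,0,0,0,-1, 0.06,0.36,-0.2,0,0,0,-1, 0.06,0.36,-0.2,0,0,0,-1]'
cat >> h.py <<'E'
def pan(lo=(.42,-.02),hi=(.8,.26)):
    place=np.array([.685,.109]); a=np.radians(4.6)
    for n in('scene','top'):
        f=grab_frame(n); P=cloud(f); hsv=cv2.cvtColor(f['color'],cv2.COLOR_RGB2HSV)
        m=(P[...,0]>lo[0])&(P[...,0]<hi[0])&(P[...,1]>lo[1])&(P[...,1]<hi[1])&(P[...,2]>.05)&(P[...,2]<.078)&(hsv[...,1]<90)
        k,l,s,_=cv2.connectedComponentsWithStats(cv2.morphologyEx(m.astype(np.uint8),cv2.MORPH_CLOSE,np.ones((3,3))))
        i=1+s[1:,4].argmax(); v,u=np.nonzero((l==i)&m)
        p=onplane(f,np.c_[u,v],.065)[:,:2]
        (cx,cy),(w,h),t=cv2.minAreaRect((p*1000).astype(np.float32))
        if w>h: w,h,t=h,w,t-90
        d=np.array([cx,cy])/1000-place; dx=d@[np.cos(a),np.sin(a)]; dy=d@[-np.sin(a),np.cos(a)]
        print(n,'pan',round(cx,1),round(cy,1),'size',round(w),round(h),'yaw',round(t,2),'in place',(dx*1000).round(1),(dy*1000).round(1))
E
python3 -c "
from h import *
pan(); s=read_state(); print(s['tcp_pos'],s['joints'])"
```

```text
time: 4.35
tcp_pos: [0.432, 0.3017, 0.1878]
ee_rot: [-3.141, -0.0, -3.081]
force: [0.0, 0.2, -0.2]
grip_width: 0.996
finger_force: 0.0
scene pan 527.5 126.9 size 109 176 yaw 3.58 in place -155.6 30.5
top pan 526.7 125.0 size 108 176 yaw 3.61 in place -156.5 28.7
[0.43246062 0.30019564 0.18772701] [ 3.77297004e-01  5.51218441e-02  1.76292278e+00 -4.52444971e-04
  1.32425430e+00 -1.25035815e+00]
```

```bash
python3 -c "
from h import *
togo(.519,.248,.188,4.2); togo(.519,.248,.04,4.2); togo(.5215,.199,.04,4.2)"
```

```text
t 4.45 shift [-0.1669 -0.1141 -0.0006] turn [-0.0002 -0.0002 -0.0052]
t 4.45 shift [-0.167  -0.1139  0.2954] turn [-0.0002 -0.0002 -0.0052]
t 4.45 shift [-0.1664 -0.212   0.2955] turn [-0.0002 -0.0002 -0.0052]
```

```bash
python3 -m pendant '[-0.167,-0.112,0,0,0,-0.005,1, -0.167,-0.112,0,0,0,-0.005,1, -0.167,-0.112,0,0,0,-0.005,1, -0.167,-0.112,0,0,0,-0.005,1, -0.167,-0.112,0,0,0,-0.005,1, -0.167,-0.112,0.1,0,0,-0.005,1, -0.167,-0.112,0.2,0,0,-0.005,1, -0.167,-0.112,0.296,0,0,-0.005,1, -0.167,-0.112,0.296,0,0,-0.005,1, -0.167,-0.112,0.296,0,0,-0.005,1]'; python3 -c "
from h import *
togo(.519,.232,.04,4.2); togo(.5215,.202,.04,4.2)"
```

```text
time: 5.45
tcp_pos: [0.5184, 0.2504, 0.0407]
ee_rot: [-3.141, -0.001, -3.067]
force: [-0.4, -0.4, 1.0]
grip_width: 0.154
finger_force: 0.0
t 5.45 shift [ 0.0014 -0.0368  0.0014] turn [-0.     -0.0003  0.0003]
t 5.45 shift [ 0.0009 -0.097   0.0014] turn [-0.     -0.0003  0.0003]
```

```bash
python3 -m pendant '[0,0,0,0,0,0,1, 0,-0.02,0,0,0,0,1, 0,-0.03,0,0,0,0,1, 0,-0.04,0,0,0,0,1, 0,-0.05,0,0,0,0,1, 0,-0.06,0,0,0,0,1, 0,-0.07,0,0,0,0,1, 0,-0.08,0,0,0,0,1, 0,-0.086,0,0,0,0,1, 0,-0.086,0,0,0,0,1]'; python3 -c "
from h import *
pan(); s=read_state(); print(s['tcp_pos'],s['grip_width'])"
```

```text
time: 6.45
tcp_pos: [0.5223, 0.2064, 0.0399]
ee_rot: [-3.141, -0.0, -3.069]
force: [0.4, 1.3, 1.3]
grip_width: 0.002
finger_force: 0.8
scene pan 528.0 121.3 size 109 209 yaw 3.8 in place -155.5 24.9
top pan 529.3 86.3 size 108 142 yaw 3.86 in place -157.0 -10.2
[0.52194151 0.20652159 0.03950213] 0.002426080187391739
```

```bash
python3 -m pendant '[0,-0.006,0,0,0,0,1, 0,-0.011,0,0,0,0,1, 0,-0.015,0,0,0,0,1, 0,-0.015,0,0,0,0,1, 0,0.03,0,0,0,0,1, 0,0.06,0,0,0,0,1, 0,0.06,-0.1,0,0,0,-1, 0,0.06,-0.2,0,0,0,-1, 0.1,0.06,-0.25,0,0,0,-1, 0.16,0.06,-0.25,0,0,0,-1]'; python3 -m pendant '[0,0,0,0,0,0,-1]'; python3 -c "
from h import *
pan(); s=read_state(); print(s['tcp_pos'],s['grip_width'])"
```

```text
time: 7.55
tcp_pos: [0.4418, 0.2318, 0.1692]
ee_rot: [3.141, 0.007, -3.068]
force: [0.1, -0.5, -0.1]
grip_width: 0.332
finger_force: 0.0
time: 7.65
tcp_pos: [0.4369, 0.2313, 0.1651]
ee_rot: [-3.141, -0.001, -3.066]
force: [0.4, -0.8, -1.7]
grip_width: 0.418
finger_force: 0.0
scene pan 529.5 97.7 size 109 176 yaw 3.96 in place -155.9 1.2
top pan 528.6 95.7 size 108 176 yaw 3.86 in place -156.9 -0.7
[0.44021644 0.23125624 0.16508199] 0.49985250549204485
```

```bash
python3 -c "
from h import *
togo(.4475,.090,.165,4.6); togo(.4475,.090,.042,4.6)"
```

```text
t 7.75 shift [ 0.0064 -0.2828  0.0003] turn [-0.0001  0.0002 -0.0019]
t 7.75 shift [ 0.0066 -0.2827  0.2463] turn [-0.0001  0.0002 -0.0019]
```

```bash
python3 -m pendant '[0.0066,-0.1,0,0,0,-0.002,-1, 0.0066,-0.2,0,0,0,-0.002,-1, 0.0066,-0.283,0,0,0,-0.002,-1, 0.0066,-0.283,0,0,0,-0.002,-1, 0.0066,-0.283,0,0,0,-0.002,-1, 0.0066,-0.283,0.1,0,0,-0.002,-1, 0.0066,-0.283,0.2,0,0,-0.002,-1, 0.0066,-0.283,0.246,0,0,-0.002,-1, 0.0066,-0.283,0.246,0,0,-0.002,-1, 0.0066,-0.283,0.246,0,0,-0.002,-1]'; python3 -c "
from h import *
togo(.4475,.090,.042,4.6); togo(.6212,.1039,.042,4.6)"
```

```text
time: 8.75
tcp_pos: [0.4479, 0.0907, 0.0425]
ee_rot: [3.141, 0.0, -3.06]
force: [1.3, 0.4, 1.3]
grip_width: 1.001
finger_force: 0.0
t 8.75 shift [ 0.001  -0.0013  0.0009] turn [0.     0.     0.0003]
t 8.75 shift [-0.3475 -0.0017  0.0009] turn [0.     0.     0.0003]
```

```bash
python3 -m pendant '[-0.018,0,0,0,0,0,-1, -0.028,0,0,0,0,0,-1, -0.038,0,0,0,0,0,-1, -0.05,0,0,0,0,0,-1, -0.064,0,0,0,0,0,-1, -0.08,0,0,0,0,0,-1, -0.096,0,0,0,0,0,-1, -0.112,0,0,0,0,0,-1, -0.128,0,0,0,0,0,-1, -0.144,0,0,0,0,0,-1]'; python3 -m pendant '[-0.016,0,0,0,0,0,-1, -0.032,0,0,0,0,0,-1, -0.048,0,0,0,0,0,-1, -0.064,0,0,0,0,0,-1, -0.08,0,0,0,0,0,-1, -0.096,0,0,0,0,0,-1, -0.112,0,0,0,0,0,-1, -0.126,0,0,0,0,0,-1, -0.134,0,0,0,0,0,-1, -0.134,0,0,0,0,0,-1]';  python3 -c "
from h import *
togo(.6212,.1039,.042,4.6); pan((.5,-.005),(.8,.22))"
```

```text
time: 9.75
tcp_pos: [0.5199, 0.0956, 0.042]
ee_rot: [-3.142, -0.0, -3.062]
force: [-3.7, -0.2, 3.2]
grip_width: 1.002
finger_force: 1.9
time: 10.75
tcp_pos: [0.587, 0.1009, 0.042]
ee_rot: [-3.142, 0.002, -3.062]
force: [-0.4, -1.5, -0.0]
grip_width: 1.001
finger_force: 0.0
t 10.75 shift [-0.0687  0.0006  0.0002] turn [-0.      0.0005 -0.0002]
scene pan 645.0 107.1 size 123 176 yaw 4.67 in place -40.0 1.3
top pan 669.6 107.4 size 67 177 yaw 4.42 in place -15.4 -0.3
```

```bash
python3 -m pendant '[-0.012,0,0,0,0,0,-1, -0.024,0,0,0,0,0,-1, -0.036,0,0,0,0,0,-1, -0.048,0,0,0,0,0,-1, -0.057,0,0,0,0,0,-1, -0.063,0,0,0,0,0,-1, -0.068,0,0,0,0,0,-1, -0.068,0,0,0,0,0,-1, 0,0,0,0,0,0,-1, 0.1,0,0,0,0,0,-1]'; python3 -m pendant '[0.1,0,0,0,0,0,-1, 0.1,0,-0.1,0,0,0,-1, 0.2,0,-0.2,0,0,0,-1, 0.3,0,-0.3,0,0,0,-1, 0.3,0,-0.3,0,0,0,-1, 0.3,0,-0.3,0,0,0,-1]';  python3 - <<'E'
from h import *
pan((.5,-.005),(.8,.22)); save(grab_frame('scene'),'end.png')
E
```

```text
time: 11.85
tcp_pos: [0.538, 0.0965, 0.0429]
ee_rot: [-3.141, 0.005, -3.062]
force: [-0.9, -0.0, 1.1]
grip_width: 1.001
finger_force: 0.0
time: 12.45
tcp_pos: [0.3878, 0.0848, 0.1971]
ee_rot: [-3.14, 0.011, -3.062]
force: [0.3, -0.2, -0.0]
grip_width: 0.998
finger_force: 0.0
scene pan 685.9 110.4 size 108 177 yaw 4.57 in place 1.0 1.3
top pan 683.8 108.6 size 106 177 yaw 4.49 in place -1.3 -0.3
```

View pics/end.png

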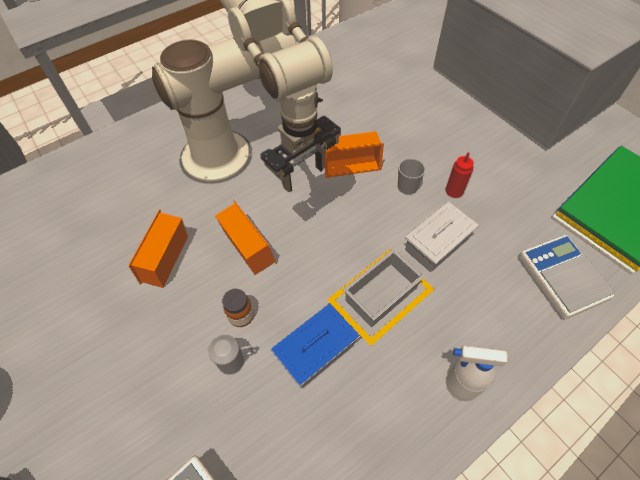

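The pan sits upright and square inside the tape at (382,290), about 1 mm off centre. The other things are where they were, and the arm is clear.

```bash
python3 -c "
from cell import *
print(close_job())"
```

```text
the job is handed in; nothing more can be done
None
```

The pan is on its base, open side up, and square inside the yellow tape, measured about 1 mm off centre and 0.1° off angle; nothing else appears to have moved and the job is handed in, though no verdict came back.

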